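Seat the cocked well plate and close the reader drawer

TASK

The well plate in the plate reader's open drawer is propped up at its rear edge. Press it down until it sits level on the floor of the drawer, then push the drawer fully home. Leave the other things on the bench where they are.

Things in the scene. Friction and masses are not known exactly. Their poses are not given: they have to be found in the camera images.
- reader: Plate reader: white instrument fixed to the bench, 300 mm deep (x), 340 mm wide (y), 220 mm high. Origin: centre of its underside. Its front face is the plane x = -150 mm of its own frame and looks along its -x, roughly to world +y (within 20 degrees). The drawer comes out of the front; the slot's upper edge is 76.5 mm above the bench.
- hood_edge (a point): Middle of the lower front edge of the reader's grey hood, which stands 35 mm proud of the front face over its full width, 165 to 220 mm above the bench, and overhangs the back of the open drawer. An upright gripper does not fit beside the face there; one tilted 30 to 45 degrees, fingertips towards the reader, does. Axes as the reader's.
- drawer (a joint): How far the drawer is open, in m: 0 = fully home at its stop, 0.122 = fully out; starts at about 0.110. Slides along the reader's x (home is reader +x) on stiff runners: about 5 N moves it, more when quick, and it stays where it is left. No catch, no handle: push its front panel. A plate that sticks up strikes the slot's upper edge and jams it.
- drawer_front (a point): Centre of the outer face of the drawer's grey front panel (moves with the drawer), 62.5 mm above the bench. The panel is flat, 176 mm wide, 12 mm thick, from 40 to 85 mm above the bench; the outer face looks along reader -x. Axes as the reader's.
- nest (a point): Centre of the floor of the steel nest in the drawer where the plate belongs (moves with the drawer), 55 mm above the bench and 63.5 mm behind the front panel's outer face. The nest is 90 mm (x) by 134 mm (y) inside, with a rim 8 mm high. Axes as the reader's.
- lifter (a joint): Aluminium lifter bar under the plate's rear, 33.5 mm behind (reader +x of) the nest's centre, 100 mm wide. 0 = up, its top 10 mm above the nest floor, as at the start; 0.010 = flush; 0.011 m = fully down. Stiff: it takes about 10 N on it, straight down, to move it, more when quick, and it stays where it is left.
- plate: White lidded 24-well plate, one rigid piece lying loose in the nest, 85.5 (x) x 127.8 (y) x 16 mm, about 100 g. Origin: centre of underside, z up. At first it leans 0.13 rad: front edge on the floor, rear (reader +x) part on the lifter bar, rear top edge 82 mm above the bench. Pressed straight down 20 to 25 mm behind its centre it sinks flat, its top then 71 mm above the bench.
- spare_plate: A second, identical well plate lying flat on the bench; a bystander. Origin: centre of underside.
- tube_rack: Blue rack of capped tubes, 70 x 160 mm, 108 mm high; a bystander. Origin: centre of underside.
- tip_box: Pipette tip box, 85 x 122 x 65 mm high, green base and white lid; a bystander. Origin: centre of underside.
- reagent: White bottle, 64 mm diameter, 150 mm high; a bystander. Origin: centre of underside.
- pen_cup: Cup of pens, 70 mm diameter, 140 mm high with the pens; a bystander. Origin: centre of underside.
- canister: Cardboard drum, 114 mm diameter, 150 mm high; a bystander. Origin: centre of underside.
- pipette: Pipette lying on the bench, about 255 mm long, 26 mm high; a bystander. Origin: on the bench under the joint of its thick black body and thin white shaft.
Things that resemble listed ones, but are neither listed nor needed, are in the scene too. Leave any blue, brown or purple look-alike of the plate alone.

How it is judged (in metres and radians):
On the way:
1. the plate sits level in the nest while the drawer is still open (angle between plate's own z axis and vertical below 0.03 rad and z of plate in the frame of nest below 0.0025 m and value of joint drawer above 0.06 m), for 0.2 s.
At the end, for the whole second after the job is handed in: The drawer is within 5 mm of fully home, and the plate lies at rest in its nest, level within 0.03 rad, its underside within 2.5 mm of the nest floor and its centre within 6 mm of the nest's centre each way (value of joint drawer below 0.005 m and angle between plate's own z axis and vertical below 0.03 rad and z of plate in the frame of nest between -0.003 and 0.0025 m and x of plate in the frame of nest between -0.006 and 0.006 m and y of plate in the frame of nest between -0.006 and 0.006 m and linear speed of plate below 0.01 m/s); the robot touches nothing.
It fails at once if another thing on the bench is shifted by more than 30 mm (distance of any of spare_plate, tube_rack, tip_box, reagent, pen_cup, canister, pipette from where it was at the start of the episode above 0.03 m).
It also fails if it takes over 40 s, if anything falls off the work surface, if the arm or the gripper's body presses on something with over 40 N, if the wrist force passes 120 N, or if a joint passes its speed limit or range.

ROBOT

A 6-joint arm with a two-finger parallel gripper is mounted at the origin on the work surface. World frame = base frame: x ahead of the robot, y to its left, z up, the work surface at z = 0. Lengths are in m, angles in degrees, forces in N, time in s.
With the tool pointing down it reaches from about 0.25 to 0.725 m from the base axis. Payload 9.7 kg.
Tool frame: the origin (TCP) lies at the very end of the fingers, on their centre line; the grasp point (between the pads) lies 19 mm behind it; y points along the fingers, x is the direction in which the jaws open and shut, and the axes are right-handed (so a half turn about y gives the same grasp; the last joint's range is limited). The gripper opens to 85 mm and grips with 20 to 120 N. Pads are 22 mm wide; open, the fingers measure 114 mm over their backs; the gripper's body (76 mm by 85 mm) begins 54 mm behind the grasp point. The pads swing forward as they close: fully open they stand 13 mm farther back than shut.
Start: joints at [-66.177, 4.979, 10.078, 95.1, 0, 90], TCP at [0.222, -0.503, 0.231] pointing down, gripper open.
Joint ranges: [-179.16, 179.16], [-48.56, 103.87], [-65.8, 70.77], [-126.05, 130.52], [-82.76, 87.17], [-180, 180]. Speed limits (degrees/s): [127.2, 127.2, 147.25, 180, 180, 180].

INTERFACE

Orientations are given as [roll, pitch, yaw] about the fixed x, y, z axes, in that order (R = Rz(yaw) Ry(pitch) Rx(roll)).
In Python, from workcell import bot gives the robot as it stands.
- The arm moves only by the shell command python3 -m jog 'ROWS' [FORCE]. ROWS is JSON, a list of rows, each a list of 7 numbers: the closure, from 0 (fully open) to 1 (shut), then the shift along the world's x, y, z in units of 25 mm (1.0 is 25 mm), then the turn, a rotation vector about the world's x, y, z in units of 5 degrees (1.0 is 5 degrees). A call has 1 to 5 rows; each row is the pose to reach, as a shift and turn from the pose commanded when the call began; what a row does not reach only later rows make up. A row lasts 1/10 s, in which the tool goes at most 50 mm and 8.59 degrees, less where a joint would pass 70% of its speed; a pose out of reach is approached as far as the arm can. A call with a gripper value outside its range is refused whole. The fingers move at their own pace and stop on an object; FORCE is the grip in N (left out, the last holds). Time passes only in rows, so rows that repeat a pose let the fingers close. It gives the time, the measured TCP pose, the force and the opening at its end, in the units of the state.
- bot.get_obs(): the state, without advancing time (a new reading comes with each control period).
- bot.camera(name): name is "scene" or "side" or "wrist"; returns (picture, depth): 384x512x3 uint8, red, green, blue; 384x512 float32, m along the optical axis (not along the pixel's ray), 0 where there is no reading.
- bot.camera_model(name): a dict with "fx", "fy", "cx", "cy" (pixels), "rvec" (rotation vector, rad) and "tvec" (3), from world to camera coordinates, as OpenCV has them; the wrist camera has in their place "tool_from_camera" (4x4, takes a point from camera to tool coordinates, whose origin is the TCP and whose axes are the tool frame's). Camera axes: x right, y down, z forward; pixel columns grow to the right and rows downward; lengths in m; the calibration is good to about 2 mm. A picture is of the moment at which its call begins: read the wrist's pose just before it. camera_model takes no time and is no camera call.
- bot.job_done(): hands the job in, once; it reports no verdict.
Trained networks look in the newest picture that a camera, given by its name, has taken for a name from the list of things; names that differ only in an ending like _2 or _b are one class to them, and where a whole thing is asked for, a point or a joint stands for the part that bears it (a point fixed in the world has none). Each returns a list of dicts, best first, with "conf" (0 to 1); they miss things now and then, are a little off and sometimes report something else, mostly with a low value. They report only what shows in the picture. A call takes as long as a camera call. They do not tell look-alikes from the thing itself.
- bot.regions_of(camera, label): "pixels" (384x512 bool, what is visible of it) and "point" ([row, column] in pixels, amid what is visible of it).
The state is a dict: "time": time; "q": joint angles; "qd": joint speeds; "joint_efforts": joint torques, N m; "ee_pos": TCP position; "tcp_rot": TCP orientation; "wrist_force": force on the tool from outside, world axes, zero at the start; "torque": the same for the moment, N m; "opening": finger opening in m.
Only numpy, scipy, OpenCV 4.12 (cv2) and the standard library are available. Lean on these libraries where they do the work, as an engineer would, in place of code of your own. Each camera call takes 0.05 s, during which the arm holds its last target. There are 200 camera calls.

## Working session

There is one attempt and no reset: what is moved stays moved. The work goes in short steps, Python scripts to look and compute and a shell command to move; the robot and the scene stay as the last step left them, time stands still between calls to the robot, and variables do not carry over. Pictures are saved under pics/ and viewed, about 8 in all and at most 12, crops included, and the job is handed in when it is done.

```bash
mkdir -p pics; cat > h.py <<'E'
import numpy as np, cv2
from workcell import bot
from scipy.spatial.transform import Rotation as R
def world(cam, depth, obs=None):
    m=bot.camera_model(cam); v,u=np.mgrid[:384,:512]
    P=np.stack([(u-m['cx'])/m['fx']*depth,(v-m['cy'])/m['fy']*depth,depth],-1)
    if 'rvec' in m:
        r=R.from_rotvec(np.ravel(m['rvec'])).as_matrix(); W=(P-np.ravel(m['tvec']))@r
    else:
        T=np.array(m['tool_from_camera']); P=P@T[:3,:3].T+T[:3,3]
        W=P@R.from_euler('xyz',obs['tcp_rot'],degrees=True).as_matrix().T+obs['ee_pos']
    W[depth<=0]=np.nan
    return W
E
python3 - <<'E'
from h import *
o=bot.get_obs(); print(o)
ims=[]
for c in ['scene','side']:
    p,d=bot.camera(c); np.savez(f'/tmp/{c}.npz',p=p,d=d); W=world(c,d)
    for l in ['plate','drawer_front','reader','nest']:
        for r in bot.regions_of(c,l)[:3]:
            m=r['pixels']; print(c,l,round(r['conf'],2),np.round(r['point']),m.sum(),np.round(np.nanmedian(W[m],0),3))
    cv2.imwrite(f'pics/{c}.png',cv2.resize(p[...,::-1],(768,576)))
E
```

```text
{'time': 0.0, 'q': array([-6.61766274e+01,  5.01257180e+00,  1.00336409e+01,  9.50994696e+01,
        9.75893960e-04,  9.00016207e+01]), 'qd': array([-0.12619995, -0.0593156 , -0.01686193, -0.006602  ,  0.08137549,
        0.09816225]), 'joint_efforts': array([-1.58519371e-03, -5.20395076e+01,  4.64799428e+01,  1.63186959e-02,
       -7.32659851e-05,  3.85988244e-05]), 'ee_pos': array([ 0.22206596, -0.50292315,  0.23056167]), 'tcp_rot': array([-8.99990263e+01,  7.84006100e-02, -6.61782480e+01]), 'wrist_force': array([ 0.43383761, -0.12509951, -0.47469487]), 'torque': array([-0.01344802,  0.01983815, -0.04004775]), 'opening': 0.08555081502635263}
scene plate 0.86 [141. 174.] 939 [0.254 0.267 0.016]
scene plate 0.76 [296. 151.] 1233 [ 0.25  -0.254  0.017]
scene plate 0.66 [241. 346.] 1099 [ 0.831 -0.028  0.016]
scene drawer_front 0.59 [237. 246.] 486 [ 0.516 -0.056  0.08 ]
scene drawer_front 0.47 [103. 304.] 536 [0.667 0.403 0.095]
scene reader 0.63 [316. 264.] 18595 [ 0.57  -0.291  0.22 ]
scene reader 0.59 [132. 268.] 1214 [0.573 0.298 0.101]
scene reader 0.32 [138. 305.] 576 [0.691 0.284 0.059]
scene nest 0.57 [238. 244.] 470 [ 0.503 -0.06   0.08 ]
scene nest 0.53 [129. 270.] 1173 [0.574 0.296 0.102]
side plate 0.8 [314. 236.] 1082 [0.255 0.276 0.016]
side plate 0.67 [242. 383.] 890 [ 0.255 -0.253  0.015]
side plate 0.65 [186. 307.] 971 [ 0.519 -0.105  0.076]
side drawer_front 0.72 [200. 296.] 478 [ 0.487 -0.056  0.068]
side reader 0.8 [143. 353.] 12393 [ 0.546 -0.269  0.219]
side reader 0.31 [249. 134.] 1434 [0.553 0.475 0.148]
side nest 0.59 [197. 295.] 531 [ 0.499 -0.056  0.066]
```

View pics/scene.png

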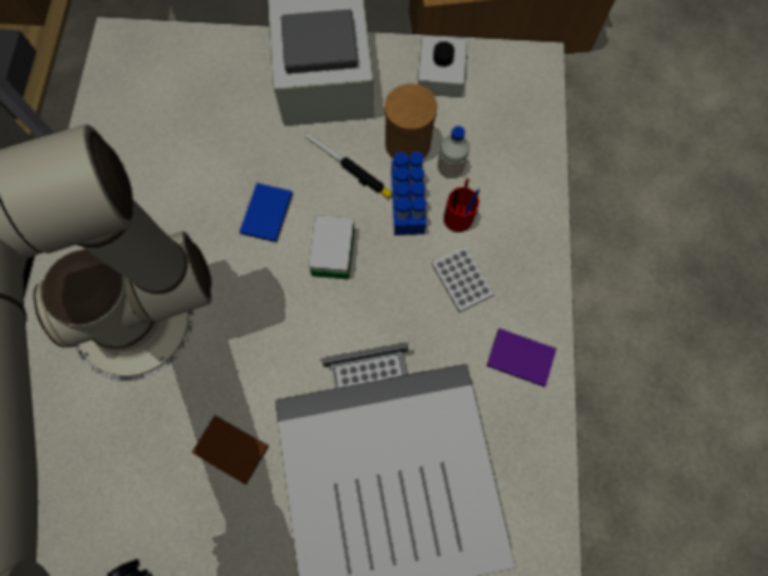

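View pics/side.png

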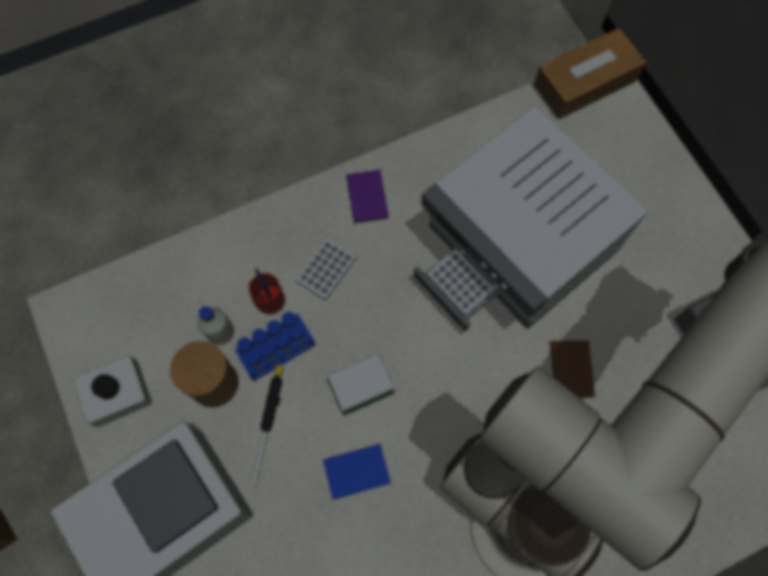

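The target is the plate in the drawer: scene (368,370) and side (462,280) in the 768-px views. These could be mistaken for it:
- spare plate, scene (463,278)
- blue plate, scene (266,212)
- brown plate, scene (230,450)
- purple plate, scene (522,357)
- tip box lid, scene (332,245)

Next I'll measure the reader, panel and plate.

```bash
python3 - <<'E'
from h import *
for c in ['scene','side']:
    z=np.load(f'/tmp/{c}.npz'); W=world(c,z['d']); 
    ok=np.isfinite(W[...,0])&(W[...,1]<0.05)&(W[...,0]>.3)&(W[...,0]<.85)
    m=ok&(W[...,2]>.212)&(W[...,2]<.228); 
    n,lab,st,ce=cv2.connectedComponentsWithStats(m.astype(np.uint8)); k=1+np.argmax(st[1:,4]); m=lab==k
    r=cv2.minAreaRect((W[m][:,:2]*1000).astype(np.float32)); print(c,'top',r,np.round(cv2.boxPoints(r)),np.median(W[m][:,2]))
    # panel top edge
    b=ok&(W[...,0]>.36)&(W[...,0]<.62)&(W[...,1]>-.13)&(W[...,1]<0)
    m=b&(W[...,2]>.079)&(W[...,2]<.09)&(W[...,1]>-.10); r=cv2.minAreaRect((W[m][:,:2]*1000).astype(np.float32)); print('panel',m.sum(),r,np.round(cv2.boxPoints(r)))
    m=b&(W[...,2]>.05)&(W[...,2]<.092); 
    print(np.round(W[m].min(0),3),np.round(W[m].max(0),3))
p=np.load('/tmp/side.npz')['p'][130:240,250:370]; cv2.imwrite('pics/crop.png',cv2.resize(p[...,::-1],None,fx=5,fy=5,interpolation=cv2.INTER_CUBIC))
E
```

```text
scene top ((568.0097045898438, -294.4769287109375), (340.5747375488281, 335.5484619140625), 14.429349899291992) [[ 361. -174.]
 [ 445. -499.]
 [ 775. -415.]
 [ 691.  -90.]] 0.22055080417266554
panel 262 ((512.6222534179688, -78.23379516601562), (174.0672149658203, 63.96482849121094), 14.754183769226074) [[ 420.  -69.]
 [ 437. -131.]
 [ 605.  -87.]
 [ 589.  -25.]]
[ 0.422 -0.124  0.051] [ 0.591 -0.028  0.092]
side top ((569.5071411132812, -290.8697509765625), (341.54827880859375, 340.5141296386719), 14.409714698791504) [[ 362. -168.]
 [ 446. -498.]
 [ 777. -413.]
 [ 693.  -83.]] 0.219549251187319
panel 191 ((514.6867065429688, -78.9961929321289), (172.48385620117188, 71.62627410888672), 14.164252281188965) [[ 422.  -65.]
 [ 440. -135.]
 [ 607.  -93.]
 [ 590.  -23.]]
[ 0.42 -0.13  0.05] [ 0.6   -0.024  0.092]
```

View pics/crop.png

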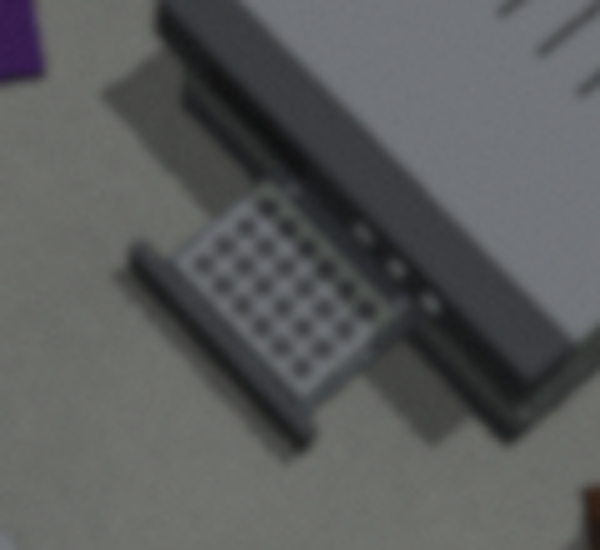

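```bash
python3 -m jog '[[1,0,0,2,0,0,1.6],[1,0,0,4,0,0,3.2],[1,0.8,1.6,4,0,0,4.8],[1,1.6,3.2,4,0,0,6.4],[1,2.4,4.8,4,0,0,8]]' 30 && python3 -m jog '[[1,0.8,1.6,0,0,0,1.6],[1,1.6,3.2,0,0,0,3.2],[1,2.4,4.8,0,0,0,4.8],[1,3.2,6.4,0,0,0,6.4],[1,4.0,8,0,0,0,8]]' && python3 -m jog '[[1,0.8,1.6,0,0,0,0],[1,1.6,3.2,0,0,0,0],[1,2.4,4.8,0,0,0,0],[1,3.2,6.4,0,0,0,0],[1,4.0,8,0,0,0,0]]'
```

```text
time: 1.0
ee_pos: [0.2827, -0.3822, 0.3315]
tcp_rot: [-90.0, -0.0, -25.9]
wrist_force: [0.8, -0.5, 1.2]
opening: 0.0121
time: 1.5
ee_pos: [0.3825, -0.1814, 0.3315]
tcp_rot: [-90.0, -0.0, 14.1]
wrist_force: [0.3, -0.2, 0.2]
opening: 0.0003
time: 2.0
ee_pos: [0.4826, 0.0188, 0.3315]
tcp_rot: [-90.0, -0.0, 13.8]
wrist_force: [1.1, -1.8, -0.1]
opening: -0.0005
```

```bash
python3 -m jog '[[1,0.2,-0.2,-0.6,-1.62,-0.42,0],[1,0.4,-0.4,-1.2,-3.24,-0.84,0],[1,0.6,-0.6,-1.8,-4.86,-1.26,0],[1,0.7,-0.8,-2.4,-6.48,-1.68,0],[1,0.7,-0.8,-2.8,-8.1,-2.1,0]]' && python3 -m jog '[[1,0,0,0,0,0,0.1]]'
python3 - <<'E'
from h import *
print(np.round(bot.camera_model('wrist')['tool_from_camera'],3))
o=bot.get_obs(); Rt=R.from_euler('xyz',o['tcp_rot'],degrees=True).as_matrix(); print('q',np.round(o['q']),'tool y',Rt[:,1].round(3),'x',Rt[:,0].round(3))
p,d=bot.camera('wrist'); np.savez('/tmp/wrist.npz',p=p,d=d); W=world('wrist',d,o)
for l in ['plate','drawer_front','nest']:
    for r in bot.regions_of('wrist',l)[:2]:
        m=r['pixels']; print(l,round(r['conf'],2),np.round(r['point']),m.sum(),np.round(np.nanmedian(W[m],0),3))
cv2.imwrite('pics/w1.png',p[...,::-1])
xr=np.array([.2487,-.9686]); yr=np.array([.9686,.2487]); P0=np.array([.505,-.046])
A=(W[...,:2]-P0)@xr; B=(W[...,:2]-P0)@yr
for a in np.arange(-.02,.15,.005):
    m=(abs(A-a)<.0025)&(abs(B)<.03); 
    if m.sum()>20: print(round(a,3),m.sum(),np.round(np.percentile(W[m][:,2],[5,50,95]),4))
m=(W[...,2]>.08)&(W[...,2]<.09)&(A<.02)&(A>-.02); print('panel top A',np.percentile(A[m],[1,50,99]),'B',np.percentile(B[m],[.5,99.5]))
E
```

```text
time: 2.5
ee_pos: [0.4999, -0.0031, 0.2615]
tcp_rot: [-132.2, -0.6, 14.1]
wrist_force: [0.7, 0.3, -0.4]
opening: -0.0
time: 2.6
ee_pos: [0.4987, -0.0017, 0.2575]
tcp_rot: [-132.0, -0.1, 14.7]
wrist_force: [-0.5, -0.3, -0.2]
opening: -0.0001
[[ 1.    -0.001  0.001 -0.001]
 [-0.001 -0.308  0.951 -0.143]
 [-0.001 -0.951 -0.308  0.079]
 [ 0.     0.     0.     1.   ]]
q [ 22.  -2.  -3.  96. -42. 100.] tool y [ 0.171 -0.647 -0.743] x [0.967 0.254 0.001]
plate 0.66 [132. 256.] 5425 [ 0.521 -0.104  0.076]
plate 0.64 [ 89. 485.] 4185 [ 0.801 -0.025  0.016]
drawer_front 0.75 [131. 254.] 5401 [ 0.521 -0.104  0.076]
drawer_front 0.71 [ 90. 252.] 6299 [ 0.504 -0.051  0.069]
nest 0.66 [ 88. 253.] 6245 [ 0.505 -0.051  0.069]
-0.02 241 [-0.0012 -0.      0.0013]
-0.015 242 [-0.0013 -0.0001  0.0011]
-0.01 226 [-0.001  -0.      0.0012]
-0.005 214 [-0.001  -0.      0.0012]
0.0 1560 [-0.0002  0.0613  0.0828]
0.005 657 [-0.0006  0.0648  0.0855]
0.01 383 [-0.0007  0.0841  0.0855]
0.015 199 [-0.0012  0.0001  0.0012]
0.02 175 [-0.0009  0.      0.0011]
0.025 260 [-0.0009  0.0005  0.0721]
0.03 370 [-0.0008  0.0712  0.073 ]
0.035 195 [0.0003 0.0728 0.0738]
0.04 189 [0.0724 0.0734 0.0742]
0.045 169 [0.0729 0.074  0.0751]
0.05 178 [0.0737 0.0747 0.0756]
0.055 166 [0.0745 0.0755 0.0765]
0.06 153 [0.075  0.076  0.0771]
0.065 152 [0.0757 0.0766 0.0778]
0.07 158 [0.0765 0.0777 0.0785]
0.075 139 [0.0773 0.0783 0.0791]
0.08 133 [0.0778 0.0788 0.0796]
0.085 224 [0.0785 0.0802 0.1989]
0.09 1644 [0.0803 0.1829 0.2065]
0.095 131 [0.0799 0.0808 0.2196]
0.1 129 [0.0804 0.0815 0.0826]
0.105 107 [0.0809 0.0818 0.083 ]
0.125 1984 [0.082  0.1159 0.1456]
panel top A [0.00102769 0.00478603 0.0123568 ] B [-0.08633295  0.08641282]
```

View pics/w1.png

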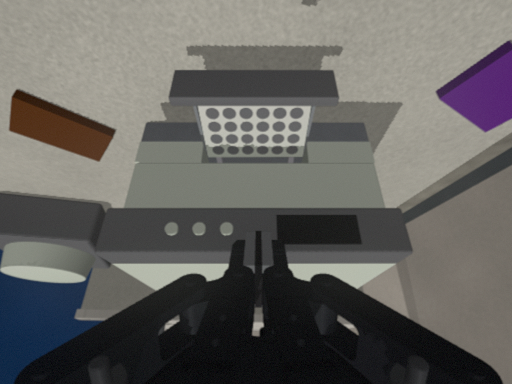

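```bash
python3 -m jog '[[1,0.2,-0.9,-1.05,0,0,0],[1,0.4,-1.8,-2.1,0,0,0],[1,0.6,-2.7,-3.15,0,0,0],[1,0.8,-3.6,-4.2,0,0,0],[1,1.0,-4.5,-5.25,0,0,0]]' && python3 -m jog '[[1,0,0,0,0,0,0],[1,0,0,0,0,0,0]]'
```

```text
time: 3.3
ee_pos: [0.5255, -0.1175, 0.1311]
tcp_rot: [-131.8, -0.7, 14.4]
wrist_force: [1.1, -0.1, 0.3]
opening: -0.0002
time: 3.5
ee_pos: [0.5248, -0.1168, 0.1315]
tcp_rot: [-131.8, -0.6, 14.4]
wrist_force: [0.7, 0.2, 0.8]
opening: -0.0004
```

```bash
python3 -m jog '[[1,0.07,-0.4,-0.6,0,0,0],[1,0.14,-0.8,-1.2,0,0,0],[1,0.14,-0.8,-1.4,0,0,0],[1,0.14,-0.8,-1.4,0,0,0]]' && python3 -m jog '[[1,0,0,-0.08,0,0,0],[1,0,0,-0.16,0,0,0],[1,0,0,-0.24,0,0,0],[1,0,0,-0.32,0,0,0],[1,0,0,-0.4,0,0,0]]'
```

```text
time: 3.9
ee_pos: [0.5285, -0.1353, 0.0959]
tcp_rot: [-131.8, -0.5, 14.5]
wrist_force: [0.0, 0.7, 0.5]
opening: -0.0001
time: 4.4
ee_pos: [0.5282, -0.1355, 0.0849]
tcp_rot: [-131.8, -0.5, 14.5]
wrist_force: [0.5, -0.5, -0.1]
opening: -0.0003
```

```bash
python3 -m jog '[[1,0,0,-0.04,0,0,0],[1,0,0,-0.08,0,0,0],[1,0,0,-0.12,0,0,0],[1,0,0,-0.16,0,0,0],[1,0,0,-0.2,0,0,0]]' && python3 -m jog '[[1,0,0,-0.04,0,0,0],[1,0,0,-0.08,0,0,0],[1,0,0,-0.1,0,0,0]]'
```

```text
time: 4.9
ee_pos: [0.5286, -0.1362, 0.0818]
tcp_rot: [-132.0, -0.6, 14.5]
wrist_force: [-5.2, -0.3, 12.1]
opening: -0.0001
time: 5.2
ee_pos: [0.5287, -0.1366, 0.0796]
tcp_rot: [-132.1, -0.6, 14.5]
wrist_force: [-2.7, -2.4, 11.9]
opening: 0.0004
```

```bash
python3 -m jog '[[1,0,0,-0.04,0,0,0],[1,0,0,-0.08,0,0,0],[1,0,0,-0.12,0,0,0]]' && python3 -m jog '[[1,0,0,-0.03,0,0,0],[1,0,0,-0.06,0,0,0],[1,0,0,-0.08,0,0,0]]'
```

```text
time: 5.5
ee_pos: [0.5288, -0.137, 0.0771]
tcp_rot: [-132.1, -0.6, 14.4]
wrist_force: [-3.6, -6.3, 12.9]
opening: 0.0002
time: 5.8
ee_pos: [0.529, -0.1371, 0.076]
tcp_rot: [-132.2, -0.6, 14.4]
wrist_force: [-7.9, -1.6, 21.8]
opening: 0.0001
```

```bash
python3 -m jog '[[1,0,0,-0.03,0,0,0],[1,0,0,-0.06,0,0,0],[1,0,0,-0.06,0,0,0]]'
python3 - <<'E'
from h import *
o=bot.get_obs(); p,d=bot.camera('wrist'); W=world('wrist',d,o)
xr=np.array([.2487,-.9686]); yr=np.array([.9686,.2487]); P0=np.array([.505,-.046])
A=(W[...,:2]-P0)@xr; B=(W[...,:2]-P0)@yr
for b0 in (-.04,.04):
  for a in np.arange(.0,.12,.01):
    m=(abs(A-a)<.0025)&(abs(B-b0)<.02)&(W[...,2]<.1); 
    if m.sum()>20: print(b0,round(a,3),m.sum(),np.round(np.percentile(W[m][:,2],[5,50,95]),4))
p,d=bot.camera('side'); W=world('side',d)
A=(W[...,:2]-P0)@xr; B=(W[...,:2]-P0)@yr
m=(A>.03)&(A<.1)&(abs(B)<.055)&(W[...,2]<.09)&(W[...,2]>.06); X=np.c_[A[m],B[m],np.ones(m.sum())]
print(m.sum(),np.linalg.lstsq(X,W[m][:,2],rcond=None)[0])
E
```

```text
time: 6.1
ee_pos: [0.5291, -0.1373, 0.0759]
tcp_rot: [-132.3, -0.6, 14.4]
wrist_force: [-15.2, 0.4, 28.7]
opening: 0.0001
-0.04 0.0 13015 [0.0438 0.0666 0.0829]
-0.04 0.01 2166 [-0.0012  0.084   0.085 ]
-0.04 0.02 840 [-0.0014 -0.0003  0.0007]
-0.04 0.03 538 [-0.0012 -0.0004  0.0005]
-0.04 0.04 581 [0.0702 0.0708 0.0714]
-0.04 0.05 516 [0.0702 0.0707 0.0713]
-0.04 0.06 375 [0.0703 0.0708 0.0713]
-0.04 0.07 354 [0.0703 0.0708 0.0712]
-0.04 0.08 255 [0.0704 0.0709 0.0713]
-0.04 0.09 247 [0.0703 0.0708 0.0713]
-0.04 0.1 180 [0.0704 0.0708 0.0712]
-0.04 0.11 21 [0.0701 0.0705 0.0706]
0.04 0.0 13240 [0.0444 0.0671 0.0832]
0.04 0.01 2068 [-0.001   0.084   0.0851]
0.04 0.02 839 [-0.0012 -0.0002  0.0008]
0.04 0.03 525 [-0.0011 -0.0002  0.0007]
0.04 0.04 562 [0.0704 0.0709 0.0715]
0.04 0.05 502 [0.0703 0.0709 0.0715]
0.04 0.06 368 [0.0705 0.071  0.0714]
0.04 0.07 337 [0.0703 0.0709 0.0715]
0.04 0.08 244 [0.0705 0.0709 0.0713]
0.04 0.09 237 [0.0705 0.071  0.0715]
0.04 0.1 174 [0.0705 0.071  0.0713]
156 [0.0114396  0.00798919 0.07118499]
```

```bash
python3 -m jog '[[1,0,0,0.15,0,0,0],[1,0,0,0.5,0,0,0],[1,-0.2,0.9,1.5,0,0,0],[1,-0.4,1.8,2.6,0,0,0],[1,-0.6,2.7,3.2,0,0,0]]' && python3 -m jog '[[1,-0.25,0.9,0,0,0,0],[1,-0.5,1.8,0,0,0,0],[1,-0.7,2.6,-0.2,0,0,0],[1,-0.75,2.9,-0.4,0,0,0],[1,-0.75,2.9,-0.4,0,0,0]]'
python3 - <<'E'
from h import *
o=bot.get_obs(); p,d=bot.camera('wrist'); W=world('wrist',d,o); cv2.imwrite('pics/w2.png',p[...,::-1])
xr=np.array([.2487,-.9686]); yr=np.array([.9686,.2487]); P0=np.array([.505,-.046])
A=(W[...,:2]-P0)@xr; B=(W[...,:2]-P0)@yr
print('tcp A,B',(o['ee_pos'][:2]-P0)@xr,(o['ee_pos'][:2]-P0)@yr,o['ee_pos'],o['wrist_force'])
m=(W[...,2]>.08)&(W[...,2]<.09)&(A<.03)&(A>-.02); print('panel',np.percentile(A[m],[1,50,99]))
for a in np.arange(.03,.12,.01):
    m=(abs(A-a)<.0025)&(abs(B)<.05)&(W[...,2]<.1); 
    if m.sum()>20: print(round(a,3),m.sum(),np.round(np.percentile(W[m][:,2],[5,50,95]),4))
m=(W[...,2]>.067)&(W[...,2]<.08)&(A>.02)&(A<.115)&(abs(B)<.075); print('plate',np.percentile(A[m],[.5,99.5]),np.percentile(B[m],[.5,99.5]))
E
```

```text
time: 6.7
ee_pos: [0.5133, -0.0674, 0.1534]
tcp_rot: [-131.8, -0.6, 14.5]
wrist_force: [0.6, 0.6, 0.2]
opening: 0.0003
time: 7.2
ee_pos: [0.4943, 0.005, 0.1401]
tcp_rot: [-131.8, -0.4, 14.6]
wrist_force: [-0.6, -0.2, 0.5]
opening: 0.0
tcp A,B -0.052040476782347946 0.002267589528243468 [0.49425433 0.00496844 0.14012468] [-0.62459513 -0.15473997  0.45532341]
panel [0.00057983 0.00295603 0.01210338]
0.03 275 [-0.0008 -0.0001  0.0007]
0.04 389 [-0.0007  0.0003  0.0716]
0.05 463 [-0.0007  0.0703  0.0716]
0.06 185 [0.0707 0.0712 0.0717]
0.07 192 [0.0706 0.0711 0.0716]
0.08 156 [0.0706 0.0713 0.0717]
0.09 157 [0.0708 0.0712 0.0717]
0.1 83 [0.0706 0.0711 0.0716]
plate [0.03938635 0.10713381] [-0.06203868  0.06342424]
```

View pics/w2.png

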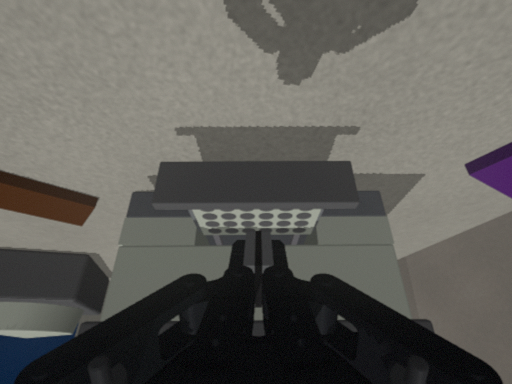

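```bash
python3 -m jog '[[1,0.15,-0.6,-0.9,0,0,0],[1,0.3,-1.15,-1.8,0,0,0],[1,0.3,-1.15,-2.7,0,0,0],[1,0.3,-1.15,-3.4,0,0,0],[1,0.3,-1.15,-3.4,0,0,0]]' && python3 -m jog '[[1,0.05,-0.2,0,0,0,0],[1,0.1,-0.4,0,0,0,0],[1,0.15,-0.55,0,0,0,0],[1,0.18,-0.7,0,0,0,0],[1,0.22,-0.85,0,0,0,0]]'
```

```text
time: 7.75
ee_pos: [0.5006, -0.0259, 0.0541]
tcp_rot: [-131.8, -0.3, 14.4]
wrist_force: [-0.1, -1.0, 0.1]
opening: 0.0
time: 8.25
ee_pos: [0.5079, -0.0456, 0.0568]
tcp_rot: [-131.8, -0.6, 14.5]
wrist_force: [-1.5, 5.0, 4.3]
opening: -0.0
```

```bash
python3 -m jog '[[1,0.04,-0.16,0,0,0,0],[1,0.08,-0.32,0,0,0,0],[1,0.12,-0.48,0,0,0,0],[1,0.16,-0.63,0,0,0,0],[1,0.2,-0.78,0,0,0,0]]' && python3 -m jog '[[1,0.04,-0.16,0,0,0,0],[1,0.08,-0.32,0,0,0,0],[1,0.12,-0.48,0,0,0,0],[1,0.16,-0.63,0,0,0,0],[1,0.2,-0.78,0,0,0,0]]'
```

```text
time: 8.75
ee_pos: [0.5129, -0.065, 0.0568]
tcp_rot: [-131.8, -0.6, 14.5]
wrist_force: [-0.7, 5.6, 4.7]
opening: -0.0
time: 9.25
ee_pos: [0.518, -0.0845, 0.0568]
tcp_rot: [-131.8, -0.6, 14.5]
wrist_force: [-0.6, 4.8, 4.2]
opening: 0.0002
```

```bash
python3 -m jog '[[1,0.04,-0.16,0,0,0,0],[1,0.08,-0.32,0,0,0,0],[1,0.12,-0.48,0,0,0,0],[1,0.16,-0.63,0,0,0,0],[1,0.2,-0.78,0,0,0,0]]' && python3 -m jog '[[1,0.04,-0.16,0,0,0,0],[1,0.08,-0.32,0,0,0,0],[1,0.12,-0.48,0,0,0,0],[1,0.16,-0.63,0,0,0,0],[1,0.2,-0.78,0,0,0,0]]' && python3 -m jog '[[1,0.03,-0.12,0,0,0,0],[1,0.06,-0.24,0,0,0,0],[1,0.09,-0.36,0,0,0,0],[1,0.12,-0.48,0,0,0,0]]'
```

```text
time: 9.75
ee_pos: [0.523, -0.1039, 0.0568]
tcp_rot: [-131.8, -0.6, 14.5]
wrist_force: [-1.1, 5.8, 4.4]
opening: 0.0001
time: 10.25
ee_pos: [0.528, -0.1234, 0.0568]
tcp_rot: [-131.8, -0.6, 14.5]
wrist_force: [-0.7, 4.6, 3.8]
opening: 0.0
time: 10.65
ee_pos: [0.5311, -0.1354, 0.0568]
tcp_rot: [-131.8, -0.6, 14.5]
wrist_force: [0.5, 6.1, 2.7]
opening: 0.0
```

```bash
python3 -m jog '[[1,0.02,-0.08,0,0,0,0],[1,0.04,-0.16,0,0,0,0],[1,0.06,-0.24,0,0,0,0],[1,0.08,-0.32,0,0,0,0]]' && python3 -m jog '[[1,0.02,-0.06,0,0,0,0],[1,0.03,-0.12,0,0,0,0],[1,0.04,-0.16,0,0,0,0]]'
```

```text
time: 11.05
ee_pos: [0.5331, -0.1434, 0.0568]
tcp_rot: [-131.8, -0.6, 14.6]
wrist_force: [-0.3, 5.3, 2.4]
opening: -0.0001
time: 11.35
ee_pos: [0.5341, -0.1473, 0.0567]
tcp_rot: [-131.8, -0.6, 14.6]
wrist_force: [1.2, 5.9, 2.6]
opening: -0.0
```

```bash
python3 -m jog '[[1,0.01,-0.05,0,0,0,0],[1,0.02,-0.1,0,0,0,0]]'
```

```text
time: 11.55
ee_pos: [0.5347, -0.1489, 0.0566]
tcp_rot: [-131.7, -0.6, 14.6]
wrist_force: [-9.0, 25.0, 12.6]
opening: -0.0001
```

```bash
python3 -m jog '[[1,-0.02,0.1,0,0,0,0],[1,-0.15,0.6,0,0,0,0],[1,-0.5,2,0,0,0,0],[1,-0.8,3.2,0.6,0,0,0],[1,-1.1,4.4,1.2,0,0,0]]' && python3 -m jog '[[1,-0.2,0.8,1,0,0,0],[1,-0.4,1.6,2,0,0,0],[1,-0.4,1.6,2.2,0,0,0],[1,-0.4,1.6,2.2,0,0,0]]'
python3 - <<'E'
from h import *
xr=np.array([.2487,-.9686]); yr=np.array([.9686,.2487]); P0=np.array([.505,-.046])
o=bot.get_obs(); print(o['ee_pos'],o['wrist_force'])
for c in ['wrist','side']:
    p,d=bot.camera(c); W=world(c,d,o); cv2.imwrite(f'pics/end_{c}.png',p[...,::-1])
    A=(W[...,:2]-P0)@xr; B=(W[...,:2]-P0)@yr
    m=(W[...,2]>.045)&(W[...,2]<.08)&(abs(B)<.08)&(A>.07)&(A<.14); print(c,'panel outer A',np.percentile(A[m],[5,50,95]),m.sum())
    m=(W[...,2]>.095)&(W[...,2]<.15)&(abs(B)<.1)&(A>.09)&(A<.15); print('face A',np.percentile(A[m],[5,50,95]) if m.sum() else None,m.sum())
    m=(W[...,2]>.06)&(W[...,2]<.1)&(abs(B)<.06)&(A>.112)&(A<.2); print('behind panel',m.sum(),np.round(np.percentile(W[m][:,2],[5,50,95]),3) if m.sum() else '')
E
```

```text
time: 12.05
ee_pos: [0.5056, -0.0396, 0.0863]
tcp_rot: [-131.9, -0.4, 14.5]
wrist_force: [0.5, -0.4, 0.4]
opening: -0.0004
time: 12.45
ee_pos: [0.497, 0.0001, 0.1416]
tcp_rot: [-131.8, -0.5, 14.6]
wrist_force: [0.5, -0.2, -0.2]
opening: 0.0
[4.96984224e-01 9.21550910e-05 1.41588323e-01] [ 0.47740855 -0.23911139 -0.15489175]
wrist panel outer A [0.11144485 0.11258005 0.11375576] 3318
face A [0.1233437  0.12453373 0.12582551] 2317
behind panel 1966 [0.062 0.078 0.097]
side panel outer A [0.10863861 0.11064882 0.11352989] 164
face A None 0
behind panel 61 [0.076 0.083 0.089]
```

View pics/end_wrist.png

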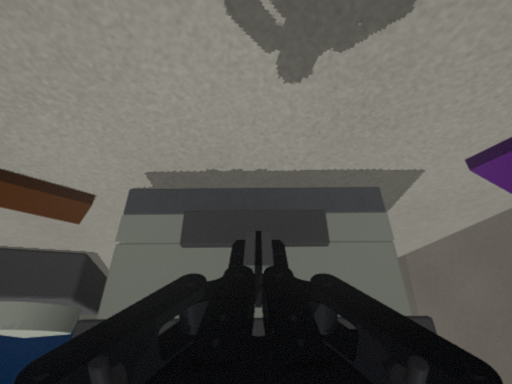

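The drawer panel now sits 12 mm in front of the reader's face, which is its own thickness, so the drawer is home. The arm is clear, so I'm handing in.

```bash
python3 -c "
from workcell import bot; print(bot.job_done())"
```

```text
the job is handed in; nothing more can be done
None
```

I pressed the plate down until it was level, then pushed the drawer fully home and handed the job in. It took about 12.6 s of the 40 s.

- **Press:** I used the shut gripper, tilted 42° under the hood, with up to about 29 N on the plate. After I let go, the wrist camera showed the plate's top flat at 71 mm above the bench. Its rear edge put its centre about 1 mm from the nest's centre. The drawer was still about 110 mm open at that point.
- **Push:** The drawer moved under a steady 5–6 N with no sign of jamming, until the force rose to about 25 N at the stop. Afterwards the panel's outer face measured 12.0 mm in front of the reader's face, which is the panel's thickness. The arm was clear of everything, with about 0 N on the wrist.

**Not checked:**
- **Plate after closing:** it is hidden inside the reader with the drawer shut, so I could not look at it again. That it is still level rests on the earlier measurement and the smooth push.
- **Side camera:** it was too coarse to give a reliable tilt. Its rough fit (156 pixels, 0.011 slope) agreed with a level plate.
- **Other items on the bench:** I did not measure them again. The arm felt no unexpected contact along the way.

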